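# Bolt the analyser's stirrer guard shut

## Task

Bolt the stirrer guard of the bench analyser shut: press the long spring catch bar fully down with one fingertip and, keeping it held down, push the upright tab of the bolt with the other fingertip until the bolt is fully home in its keeper. Then let go, so that the catch springs back up and locks the bolt there. Nothing is to be gripped or lifted, and the cups, the scoop and the other small things are left standing where they are.

Things in the scene. Friction and masses are not known exactly. Their poses are not given: they have to be found in the camera images.
- analyser: Bench analyser, fixed. Origin on the bench under the working part of its flat grey deck (x -82 to +82, y -112 to +202 mm, 40 mm high); z up. The long catch bar (middle at x = -34 mm) and the bolt (x = +37 mm) run along its y; the bolt slides to +y, towards a clear round guard. Along the deck's +x edge lie a flat display and an aluminium cylinder, at most 66 mm high.
- catch_top (a point): Centre of the upper face of the spring catch bar, a flat steel bar 26 mm wide (analyser x), 90 mm long (analyser y), 6 mm thick. The face is level, 80 mm above the bench when up, 71 mm when fully down. The bar only moves straight up and down; a fingertip may press anywhere on it and may slide along it while pressing.
- catch (a joint): How far the catch bar is pressed down, m: 0 up, 0.009 fully down (hard stop). Its spring pushes back with about 2 N at the top and 5 N fully down. Its tooth blocks the bolt unless the bar is more than 4.5 mm down; once the bolt is home the released bar springs up and locks it.
- bolt_tab (a point): Top middle, 98 mm above the bench, of the -y face of the bolt's upright steel tab; push that face to analyser +y. Tab: 32 mm wide (x), 8 mm thick (y), 56 to 98 mm above the bench. The point moves with the bolt; drawn back it is at analyser x = +39, y = -15 mm. Behind the tab (-y) only the bolt bar (56 mm high) and a strap (y = -72 mm, 62 mm high) lie below.
- bolt (a joint): How far the bolt is slid to the keeper, m: starts near 0 (drawn back), 0.030 fully home (hard stop). It needs about 2 N and stays where it is left; with the catch up it moves 3 mm at most.
- keeper (a point): Top centre of the keeper, the fixed aluminium block whose slot takes the bolt's nose: 46 (x) by 24 (y) mm, top 70 mm above the bench, at analyser x = +37, y = +108 mm. Behind it (+y) stands the clear round guard with a white top, 84 mm wide, 130 mm high, centred at analyser x = +15, y = +160 mm.
- cup_a: Loose glass cup with a black rubber ring near its rim, 64 mm wide over the ring, 80 mm high, standing on the bench in front of the deck; origin under its centre. Leave alone.
- cup_b: Second glass cup, the same. Leave alone.
- scoop: White plastic trough, 44 by 100 by 12 mm, lying in front of the deck; origin under its centre. Leave alone.
- stopper: Black rubber stopper, 30 mm wide, 26 mm high, standing loose on the deck (its top 66 mm above the bench) towards the -y end; origin under its centre. Leave alone.
- collar: White plastic ring, 34 mm wide, 9 mm high, lying loose on the deck beyond the +y end of the catch bar; origin under its centre. Leave alone.
- block: Wooden block, 45 by 70 by 35 mm, on the bench at the left; origin under its centre. Leave alone.
- beaker: Clear plastic beaker, 90 mm wide, 120 mm high, on the bench beside the -y end of the deck; origin under its centre. Leave alone.

How it is judged:
On the way, in this order (a step that is already met when the one before it is completed fails the run):
1. the catch is pressed fully down while the bolt is still drawn back (value of joint catch above 0.006 m and value of joint bolt below 0.006 m and contact force between the fingers and catch above 0.5 N), for 0.1 s.
2. the bolt is fully home with the catch still held down (value of joint bolt above 0.028 m and value of joint catch above 0.0055 m), for 0.1 s.
At the end, for the whole second after the job is handed in: The bolt is home (within 2.5 mm of its 30 mm stop), the catch bar has sprung back up (within 1.5 mm of the top), and the robot is clear of everything (value of joint bolt between 0.0275 and 0.032 m and value of joint catch below 0.0015 m and velocity of joint bolt below 0.005 m/s); the robot touches nothing.
It fails at once if the catch bar is let up (less than 5.5 mm down) while the bolt is on its way (value of joint bolt between 0.007 and 0.025 m and value of joint catch below 0.0055 m).
It fails at once if one of the cups, the scoop, the stopper, the ring, the block or the beaker is moved by more than 15 mm, lifted or tipped over (distance of any of cup_a, cup_b, scoop, stopper, collar, block, beaker from where it was at the start of the episode above 0.015 m or angle between any of cup_a, cup_b, scoop, stopper, collar, block, beaker's own z axis and vertical above 0.5 rad).
It also fails if it takes over 38 s, if anything falls off the work surface, if the arm or the gripper's body presses on something with over 40 N, if the wrist force passes 120 N, or if a joint passes its speed limit or range.

## Robot

A 6-joint arm with a two-finger parallel gripper is mounted at the origin on the work surface. World frame = base frame: x ahead of the robot, y to its left, z up, the work surface at z = 0. Lengths are in m, angles in rad, forces in N, time in s.
With the tool pointing down it reaches from about 0.275 to 0.825 m from the base axis. Payload 4.9 kg.
Tool frame: the origin (TCP) lies midway between the tips of the shut fingers; the grasp point (between the pads) lies behind it (manip.grip_depth is the z of the grasp point in the tool frame, in m); z points along the fingers, y is the direction in which the jaws open and shut (so a half turn about z gives the same grasp; the last joint's range is limited). The gripper opens to 85 mm and grips with 20 to 120 N. Pads are 22 mm wide; open, the fingers measure 114 mm over their backs; the gripper's body (76 mm by 85 mm) begins 54 mm behind the grasp point. The pads swing forward as they close: fully open they stand 13 mm farther back than shut.
Start: joints at [1.077, 0.326, -0.193, 1.052, 0, 1.437], TCP at [0.194, 0.515, 0.191] pointing down, gripper open.
Joint ranges: [-2.65, 2.65], [-0.97, 1.79], [-1.3, 1.35], [-1.93, 2.1], [-1.47, 1.37], [-3.14, 3.14]. Speed limits (rad/s): [2.57, 2.57, 3.14, 3.14, 3.14, 3.14].

## Interface

Orientations are given as a 3x3 rotation matrix whose columns are the frame's x, y, z axes.
In Python, from workcell import manip, read_camera gives the robot as it stands. Calls block until the motion is done:
- manip.move_ptp(position, orientation): joint-space move of the TCP to a pose.
- manip.move_linear(position, velocity=0.15, frame=None): straight line of the TCP; frame=None keeps the orientation; velocity is the mean speed in m/s.
- manip.goto_joints(angles): joint-space move.
- manip.set_gripper(opening): finger opening in m; the grip force is fixed at half the most; returns when the fingers have stopped.
- manip.wait(seconds).
- manip.ik(position, orientation): joint angles nearest the present ones, or None.
- manip.read_state(): the state.
- read_camera(name): name is "side" or "top" or "wrist"; returns a dict with "image" (384x512x3 uint8, red, green, blue), "intrinsics" (3x3 intrinsics, pixels), "R" (3x3) and "t" (3): a world point X has camera coordinates R X + t. Camera axes: x right, y down, z forward; pixel columns grow to the right and rows downward; lengths in m; the calibration is good to about 2 mm. A picture is of the moment at which its call begins. There is no depth.
A pose or a line that the arm cannot do raises manip.MotionError and nothing moves.
- manip.close_job(): hands the job in, once; it reports no verdict.
The state is a dict: "clock": time; "q": joint angles; "qvel": joint speeds; "joint_efforts": joint torques, N m; "ee_pos": TCP position; "orientation": TCP orientation; "ft_force": force on the tool from outside, world axes, zero at the start; "torque": the same for the moment, N m; "grip_width": finger opening in m.
Only numpy, scipy, OpenCV 4.12 (cv2) and the standard library are available. Lean on these libraries where they do the work, as an engineer would, in place of code of your own. Each camera call takes 0.05 s, during which the arm holds its last target.

## Working session

There is one attempt and no reset: what is moved stays moved. The work goes in short steps, each a Python script; the robot and the scene stay as the last script left them, time stands still between calls to the robot, and variables do not carry over. Pictures are saved under pics/ and viewed, and the job is handed in when it is done.

```bash
ls; mkdir -p pics; python3 - <<'E'
from workcell import manip, read_camera
import cv2, numpy as np
s=manip.read_state(); print(s['clock'],s['ee_pos'],s['orientation'],s['grip_width'],manip.grip_depth)
for n in ['side','top','wrist']:
    c=read_camera(n); cv2.imwrite(f'pics/{n}0.png',c['image'][:,:,::-1]); np.savez(f'pics/{n}0.npz',**c)
    print(n,c['intrinsics'].tolist(),np.round(c['R'],4).tolist(),c['t'], -c['R'].T@c['t'])
E
```

```text
pics
0.0 [0.19332262 0.51418255 0.19057621] [[-9.35955306e-01  3.52117821e-01 -8.39448256e-04]
 [ 3.52118746e-01  9.35954008e-01 -1.57621884e-03]
 [ 2.30670214e-04 -1.77085586e-03 -9.99998405e-01]] 0.0851984954141469 -0.0187
side [[433.2430879239491, 0.0, 253.34854739595838], [0.0, 433.2430879239491, 189.41772228054032], [0.0, 0.0, 1.0]] [[0.9746, -0.2237, 0.0111], [-0.1161, -0.5472, -0.8289], [0.1916, 0.8066, -0.5592]] [-0.49816103  0.20028974  0.97548402] [ 0.32189829 -0.7886698   0.71709895]
top [[417.5129931152084, 0.0, 255.6886712711109], [0.0, 417.5129931152084, 191.09506599732086], [0.0, 0.0, 1.0]] [[0.0284, -0.9995, -0.0114], [-0.9845, -0.026, -0.1733], [0.1729, 0.0162, -0.9848]] [0.148256   0.53121614 1.06779181] [0.33415693 0.14469938 1.14531699]
wrist [[312.82605004175934, 0.0, 254.83854785274175], [0.0, 312.82605004175934, 191.78059465117684], [0.0, 0.0, 1.0]] [[0.3515, 0.9362, -0.0019], [0.8966, -0.3361, 0.2882], [0.2692, -0.103, -0.9576]] [-0.54836594 -0.03878603  0.37911388] [0.12550498 0.53939391 0.37314824]
```

View pics/side0.png

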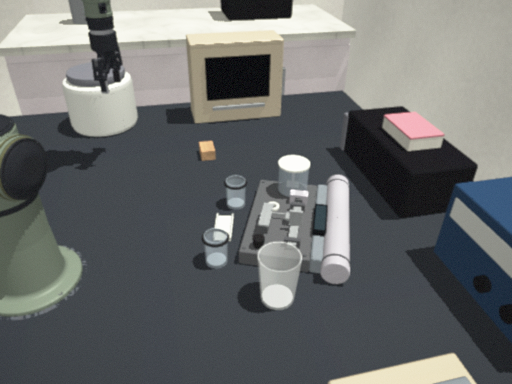

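View pics/top0.png

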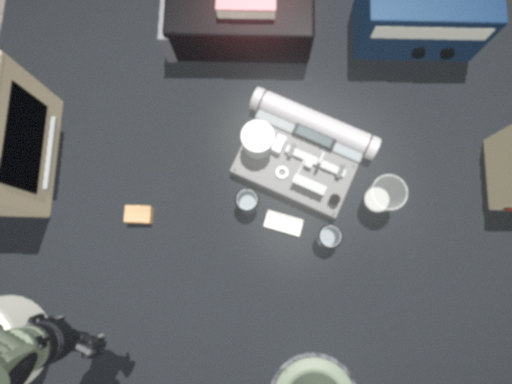

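View pics/wrist0.png

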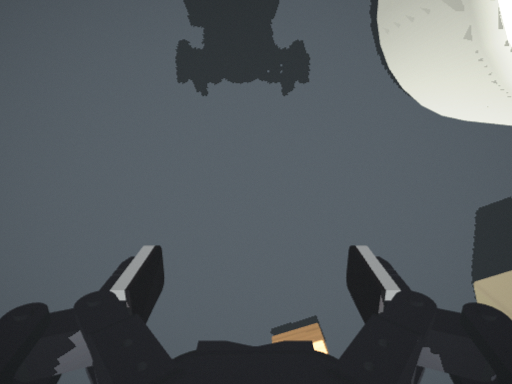

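The side view shows the analyser around (290,225). In the top view its deck is around (297,168), with the catch bar near (310,184), the tab near (308,160), the guard at (258,138) and the beaker at (385,195). I'll enlarge the crops to pick features.

```bash
python3 - <<'E'
import cv2
a=cv2.imread('pics/top0.png')[80:230,220:420]; cv2.imwrite('pics/topz.png',cv2.resize(a,None,fx=4,fy=4,interpolation=cv2.INTER_CUBIC))
a=cv2.imread('pics/side0.png')[145:295,190:370]; cv2.imwrite('pics/sidez.png',cv2.resize(a,None,fx=4,fy=4,interpolation=cv2.INTER_CUBIC))
E
```

```text
(no output)
```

View pics/topz.png

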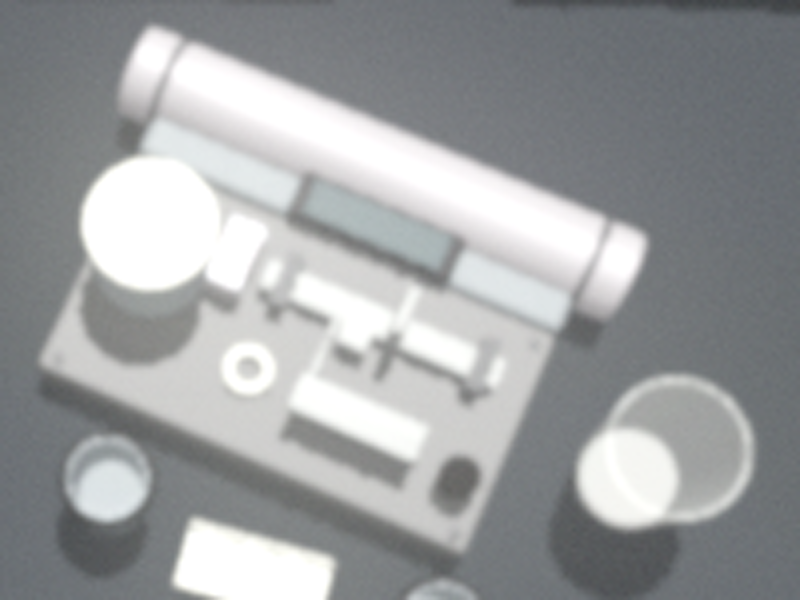

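View pics/sidez.png

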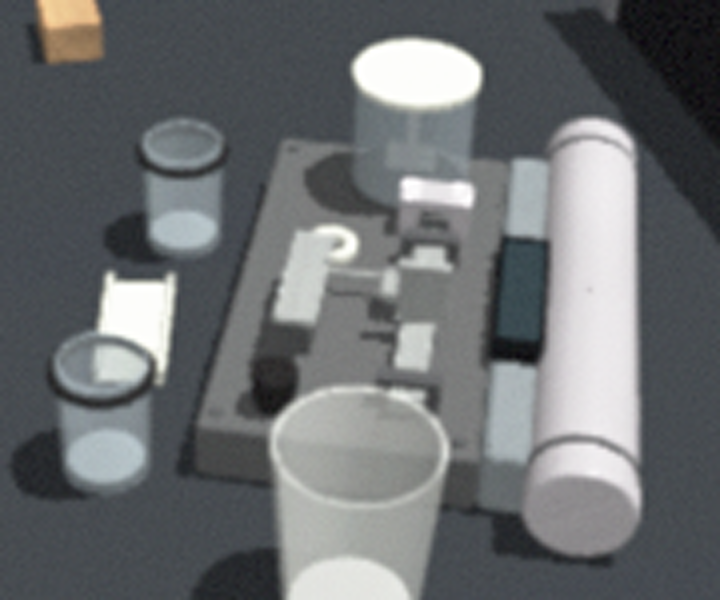

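```bash
cat > h.py <<'E'
import numpy as np, cv2
from scipy.optimize import least_squares
def load(n):
    d=np.load(f'pics/{n}.npz'); return d['intrinsics'],d['R'],d['t']
def proj(cam,X):
    K,R,t=cam; p=(R@np.atleast_2d(X).T).T+t; p=p@K.T; return p[:,:2]/p[:,2:]
def A2W(p,L):
    x,y,a=p[:3]; c,s=np.cos(a),np.sin(a); L=np.atleast_2d(L)
    return np.c_[x+c*L[:,0]-s*L[:,1], y+s*L[:,0]+c*L[:,1], L[:,2]]
E
cat > fit.py <<'E'
from h import *
top=load('top0'); side=load('side0')
# (local mm or fn of cy), zoom pix
T=[((-82,202,40),(40,362)),((-82,-112,40),(460,553)),((15,160,130),(150,222)),
 (('c',-47,45,80),(290,408)),(('c',-47,-45,80),(412,462)),(('c',-21,45,80),(303,375)),(('c',-21,-45,80),(428,428)),
 ((39,-11,98),(407,312)),((37,108,70),(238,252))]
S=[((-82,-112,40),(198,428)),((-82,202,40),(283,140)),((15,160,130),(417,73)),((37,108,70),(436,193)),
 (('c',-47,45,80),(295,232)),(('c',-47,-45,80),(275,322)),(('c',-21,-45,80),(311,324)),]
def L(l,cy):
    return np.array((l[1],cy*1000+l[2],l[3]) if l[0]=='c' else l)/1000
def res(p,out=False):
    r=[]
    for cam,C,o in((top,T,(220,80)),(side,S,(190,145))):
        X=A2W(p,np.array([L(l,p[3]) for l,_ in C])); u=proj(cam,X)
        r.append(u-(np.array([z for _,z in C])/4+np.array(o)))
    return r if out else np.concatenate(r).ravel()
f=least_squares(res,[0.45,0.05,-0.5,0],loss='soft_l1')
print(f.x,np.degrees(f.x[2])); [print(np.round(r,1).tolist()) for r in res(f.x,True)]
np.save('pose.npy',f.x)
for n,cam,o in(('top',top,(220,80)),('side',side,(190,145))):
    im=cv2.imread(f'pics/{n}z.png')
    def poly(P,col):
        u=(proj(cam,A2W(f.x,np.array(P)/1000.))-o)*4; cv2.polylines(im,[np.int32(u)],True,col,1,cv2.LINE_AA)
    q=lambda x0,x1,y0,y1,z:[(x0,y0,z),(x1,y0,z),(x1,y1,z),(x0,y1,z)]
    cy=f.x[3]*1000
    poly(q(-82,82,-112,202,40),(0,0,255));poly(q(-47,-21,cy-45,cy+45,80),(0,200,0));poly(q(23,55,-15,-7,98),(255,0,0));poly(q(14,60,96,120,70),(255,0,255))
    poly([(15+42*np.cos(a),160+42*np.sin(a),130) for a in np.linspace(0,6.2,40)],(0,160,255))
    cv2.imwrite(f'pics/{n}fit.png',im)
E
python3 fit.py
```

```text
[ 0.57993793  0.01790092 -0.40321407 -0.01058524] -23.102464495950358
[[-0.6, -0.3], [1.3, 0.1], [0.7, -0.5], [-0.3, -1.0], [1.2, -0.2], [0.5, -1.6], [1.1, -0.7], [0.6, -0.9], [-0.0, -0.5]]
[[-2.2, -0.7], [-1.0, -0.8], [-0.6, -0.3], [-0.5, -0.1], [-1.0, -0.5], [-2.1, -1.1], [-0.1, -0.2]]
```

View pics/topfit.png

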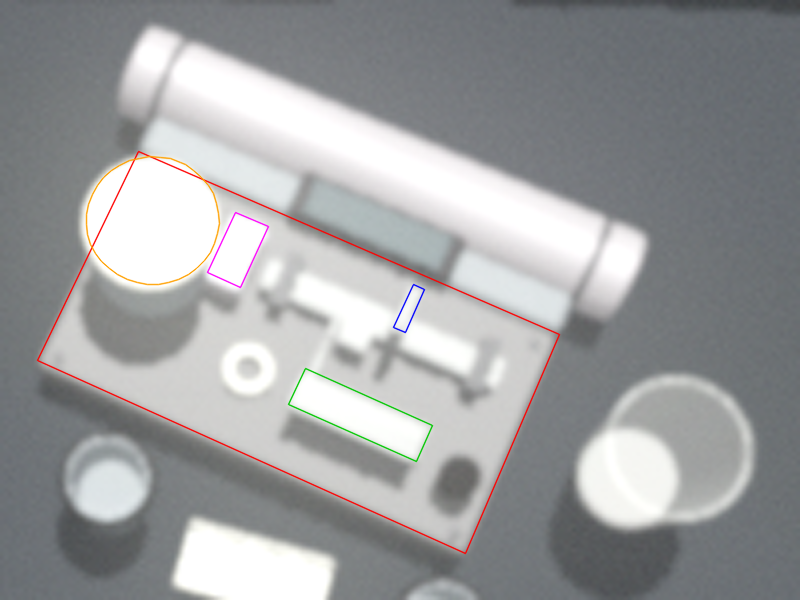

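View pics/sidefit.png

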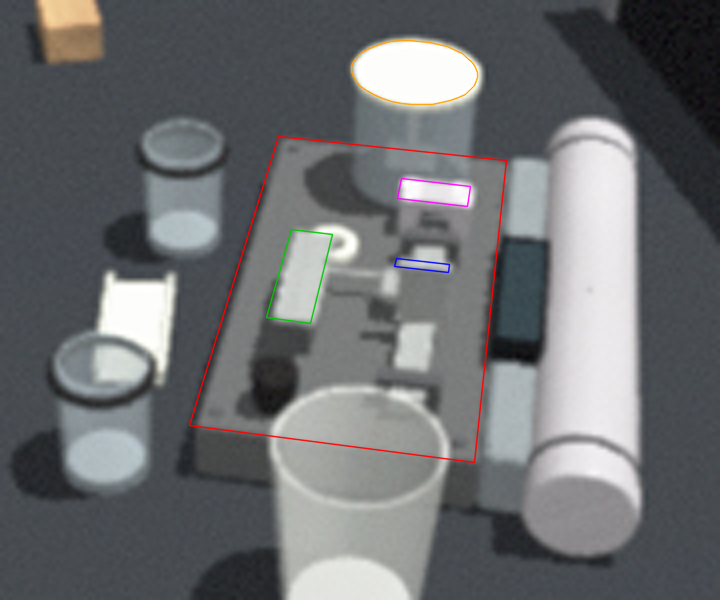

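```bash
python3 - <<'E'
from h import *
from workcell import manip
p=np.load('pose.npy'); a=p[2]
for s in(1,-1):
    y=s*np.array([np.cos(a),np.sin(a),0]); z=np.array([0,0,-1.]); x=np.cross(y,z)
    R=np.c_[x,y,z]
    for l in((0.0025,-.032,.25),(0.0025,-.032,.07),(.0025,.004,.07)):
        P=A2W(p,l)[0]; print(s,P,manip.ik(P,R))
E
```

```text
1 [ 0.56968139 -0.01251377  0.25      ] [-0.15148847  0.33340167 -0.03176866  1.205626    0.          1.82252193]
1 [ 0.56968139 -0.01251377  0.07      ] [-0.15148847  0.46932764 -0.30864827  0.79282042  0.          1.82252193]
1 [0.58380695 0.02059919 0.07      ] [-0.09105677  0.49277572 -0.26852723  0.80949338  0.          1.88295363]
-1 [ 0.56968139 -0.01251377  0.25      ] [-0.15148847  0.33340167 -0.03176866  1.205626    0.         -1.31907073]
-1 [ 0.56968139 -0.01251377  0.07      ] [-0.15148847  0.46932764 -0.30864827  0.79282042  0.         -1.31907073]
-1 [0.58380695 0.02059919 0.07      ] [-0.09105677  0.49277572 -0.26852723  0.80949338  0.         -1.25863903]
```

The overlay agrees with both views to within a pixel or two: bar corners in the top view near (290,405) to (432,425), tab at (409,308). I'll move above it with the fingers at 62 mm and look again.

```bash
cat >> h.py <<'E'
def toolR(p):
    a=p[2]; y=np.array([np.cos(a),np.sin(a),0]); z=np.array([0,0,-1.]); return np.c_[np.cross(y,z),y,z]
def snap(n,name):
    from workcell import read_camera
    c=read_camera(n); cv2.imwrite(f'pics/{name}.png',c['image'][:,:,::-1]); np.savez(f'pics/{name}.npz',**c)
E
python3 - <<'E'
from h import *
from workcell import manip
p=np.load('pose.npy'); R=toolR(p)
s=manip.read_state(); e=s['ee_pos'].copy() if hasattr(s['ee_pos'],'copy') else np.array(s['ee_pos'])
e[2]=.25; manip.move_linear(e,velocity=.2)
P=A2W(p,(.0025,-.038,.20))[0]
manip.move_ptp(P,R); manip.set_gripper(.062)
P[2]=.135; manip.move_linear(P,velocity=.1)
for n in('wrist','side','top'): snap(n,n+'1')
s=manip.read_state(); print(s['clock'],s['ee_pos'],P,s['grip_width'],s['ft_force'])
for n,(a,b,c,d) in {'side':(145,295,190,370),'top':(80,230,220,420)}.items():
    cv2.imwrite(f'pics/{n}1z.png',cv2.resize(cv2.imread(f'pics/{n}1.png')[a:b,c:d],None,fx=4,fy=4,interpolation=cv2.INTER_CUBIC))
E
```

```text
4.2333 [ 0.56800327 -0.01812049  0.13586059] [ 0.56732713 -0.0180326   0.135     ] 0.06190618756499687 [ 0.54477142  0.5623134  -0.01928368]
```

View pics/wrist1.png

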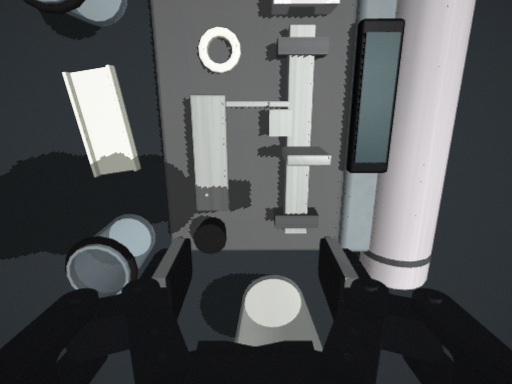

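View pics/side1z.png

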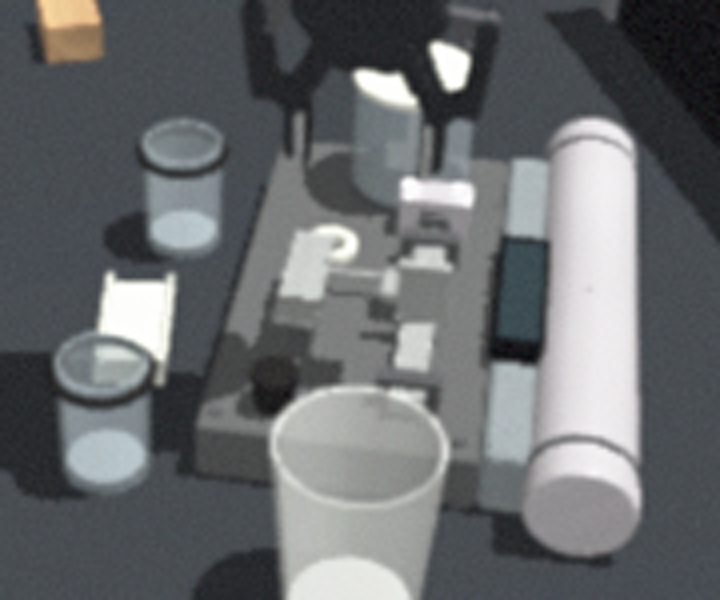

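View pics/top1z.png

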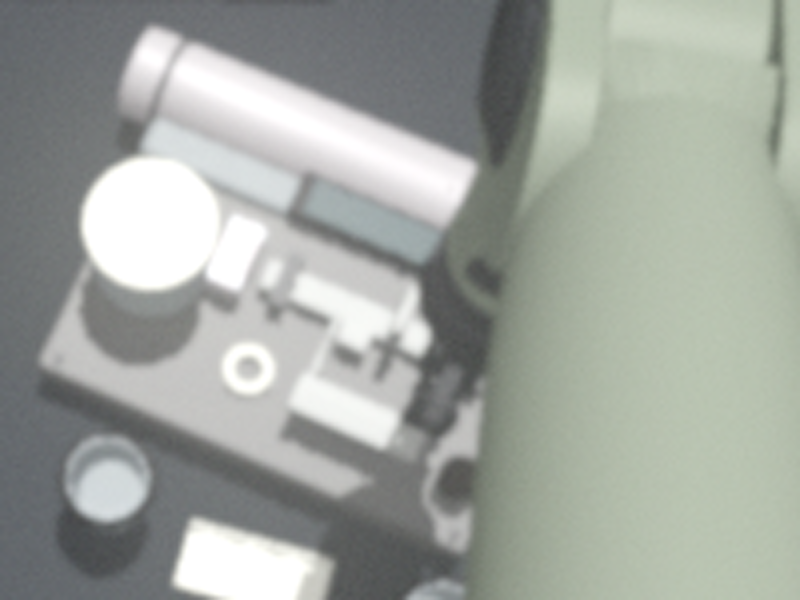

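The wrist view shows the bar at columns 191–228, rows 96–212, the tab top at columns 288–330, rows 155–165, and the fingertips near (177,245) and (337,240). I'll check the fit against it.

```bash
python3 - <<'E'
from h import *
cam=load('wrist1'); p=np.load('pose.npy'); K,R,t=cam
def back(u,z):
    d=R.T@np.linalg.inv(K)@np.array([*u,1.]); c=-R.T@t; X=c+d*(z-c[2])/d[2]
    a=p[2]; q=X[:2]-p[:2]; return np.round(1000*np.array([np.cos(a)*q[0]+np.sin(a)*q[1],-np.sin(a)*q[0]+np.cos(a)*q[1]]),1)
for n,u,z in(('bar++',(226,96),.08),('bar-+',(192,96),.08),('bar--',(196,212),.08),('bar+-',(229,212),.08),('tabL',(288,165),.098),('tabR',(330,165),.098),
  ('fl',(177,240),.135),('fr',(333,240),.135)): print(n,back(u,z))
print('cam',-R.T@t)
im=cv2.resize(cv2.imread('pics/wrist1.png')[80:300,140:400],None,fx=3,fy=3,interpolation=cv2.INTER_CUBIC)
def poly(P,col):
    u=(proj(cam,A2W(p,np.array(P)/1000.))-(140,80))*3; cv2.polylines(im,[np.int32(u)],True,col,1,cv2.LINE_AA)
q=lambda x0,x1,y0,y1,z:[(x0,y0,z),(x1,y0,z),(x1,y1,z),(x0,y1,z)]
cy=p[3]*1000
poly(q(-82,82,-112,202,40),(0,0,255));poly(q(-47,-21,cy-45,cy+45,80),(0,200,0));poly(q(23,55,-15,-7,98),(255,0,0))
cv2.imwrite('pics/wrist1fit.png',im)
E
```

```text
bar++ [-16.9  35.9]
bar-+ [-41.6  35.9]
bar-- [-43.5 -53.9]
bar+- [-16.8 -53.9]
tabL [ 27.8 -11.4]
tabR [ 57.9 -11.4]
fl [-45.8 -52.5]
fr [ 54.1 -52.5]
cam [0.59704496 0.0484061  0.31795376]
```

View pics/wrist1fit.png

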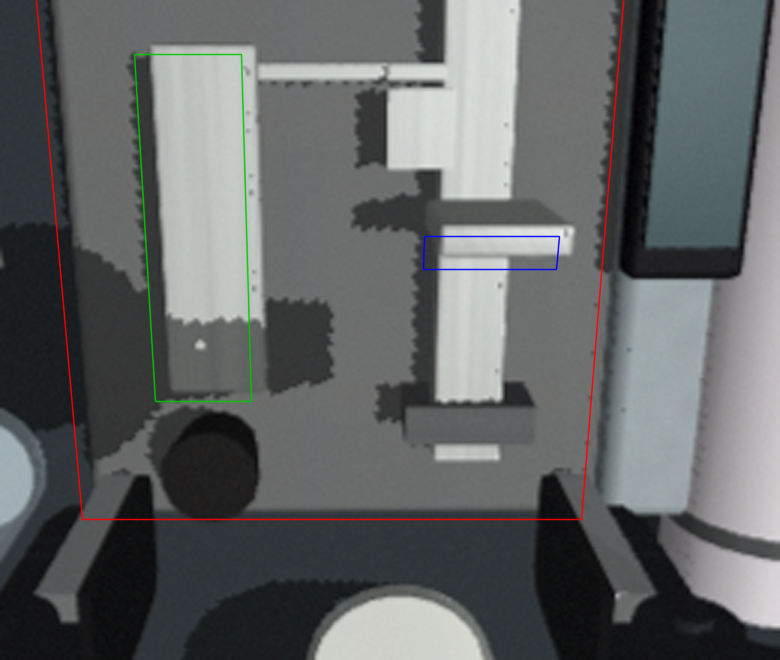

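The wrist view puts the analyser about 3 mm further in +x and +y than the fit, but the visible fingertips also look higher than I expected. I'll check the tip positions in the side view.

```bash
python3 - <<'E'
from h import *
from workcell import manip
s=manip.read_state(); T=np.array(s['ee_pos']); O=np.array(s['orientation'])
ims={n:cv2.resize(cv2.imread(f'pics/{n}1.png'),None,fx=4,fy=4,interpolation=cv2.INTER_CUBIC) for n in('side','wrist')}
for n in ims:
    cam=load(n+'1')
    for lp in((0,0,0),(-.011,.031,-.007),(.011,.031,-.007),(-.011,-.031,-.007),(.011,-.031,-.007),(0,.0385,-.007),(0,-.0385,-.007),(0,.0385,-.04),(0,-.0385,-.04)):
        u=proj(cam,T+O@np.array(lp))[0]; print(n,lp,u.round(1)); cv2.circle(ims[n],tuple(int(v) for v in u*4),3,(0,0,255),-1)
cv2.imwrite('pics/sidetip.png',cv2.resize(ims['side'][420:720,900:1300],None,fx=2,fy=2)); cv2.imwrite('pics/wristtip.png',ims['wrist'][700:1200,500:1500][:, :800])
E
```

```text
side (0, 0, 0) [279.9 203.2]
side (-0.011, 0.031, -0.007) [293.1 205. ]
side (0.011, 0.031, -0.007) [294.1 199.5]
side (-0.011, -0.031, -0.007) [265.9 202. ]
side (0.011, -0.031, -0.007) [267.4 196.5]
side (0, 0.0385, -0.007) [296.9 202.6]
side (0, -0.0385, -0.007) [263.4 198.9]
side (0, 0.0385, -0.04) [297.9 190.6]
side (0, -0.0385, -0.04) [263.8 186.9]
wrist (0, 0, 0) [253.4 219.1]
wrist (-0.011, 0.031, -0.007) [304.  240.1]
wrist (0.011, 0.031, -0.007) [305.7 206.2]
wrist (-0.011, -0.031, -0.007) [202.8 240. ]
wrist (0.011, -0.031, -0.007) [201.1 206.1]
wrist (0, 0.0385, -0.007) [317.2 223.5]
wrist (0, -0.0385, -0.007) [189.5 223.4]
wrist (0, 0.0385, -0.04) [329.8 248.8]
wrist (0, -0.0385, -0.04) [176.3 248.7]
```

View pics/sidetip.png

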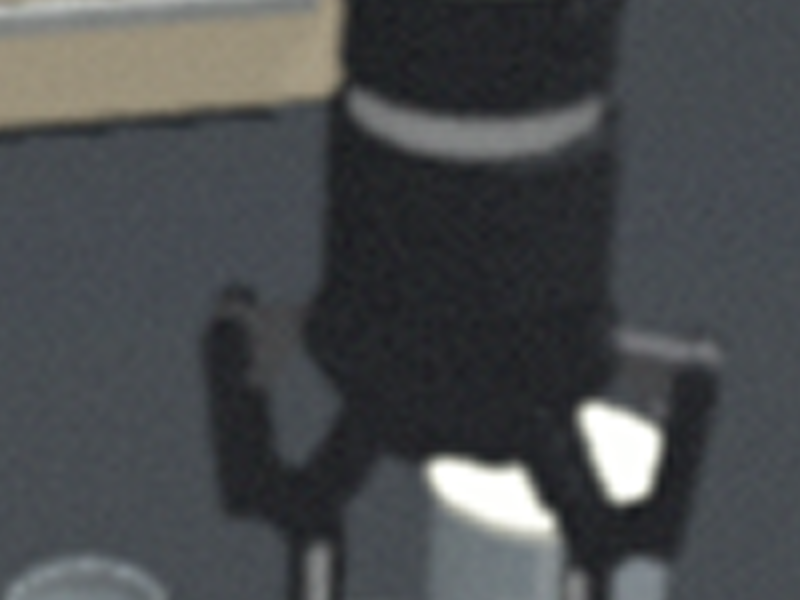

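View pics/wristtip.png

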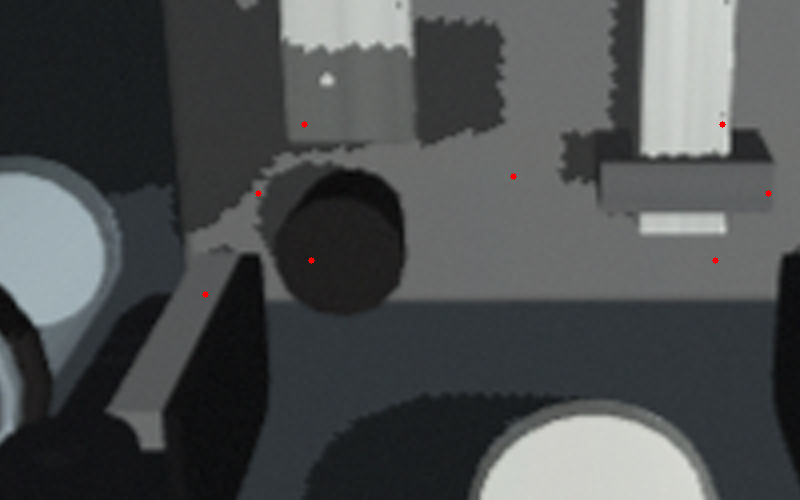

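In both views the tips sit about 45 mm behind the reported TCP, which doesn't match the description. I'll descend with force guarding so that contact decides, watching both possible contact heights.

```bash
python3 - <<'E'
from h import *
from workcell import manip
p=np.load('pose.npy'); R=toolR(p)
P=A2W(p,(.0045,-.038,.135))[0]
print(manip.ik([P[0],P[1],.02],R))
f0=None
def go(z,v=.06):
    global f0
    manip.move_linear([P[0],P[1],z],velocity=v); s=manip.read_state(); f=np.array(s['ft_force'])
    print(round(s['clock'],2),round(z,4),round(s['ee_pos'][2],4),f.round(2)); return f
f0=go(.09,.1)
hit=False
for z in [.08,.076,.072,.068,.064,.060,.052,.046,.042]:
    f=go(z)
    if abs(f[2]-f0[2])>1.2: hit=True; break
for n in('wrist','side'): snap(n,n+'2')
cv2.imwrite('pics/side2z.png',cv2.resize(cv2.imread('pics/side2.png')[145:295,190:370],None,fx=4,fy=4,interpolation=cv2.INTER_CUBIC))
E
```

```text
[-0.16265295  0.52921531 -0.35923271  0.68234831  0.          1.81135745]
4.83 0.09 0.0902 [ 0.3   0.46 -0.02]
5.15 0.08 0.0798 [-0.06 -0.49  0.1 ]
5.4 0.076 0.0758 [-0.48 -0.04  0.08]
5.65 0.072 0.0717 [ 0.31 -0.07  0.12]
5.9 0.068 0.0677 [-0.06 -0.42  0.2 ]
6.15 0.064 0.0637 [-0.67  0.5   0.9 ]
6.4 0.06 0.0597 [0.3  0.82 0.36]
6.68 0.052 0.0514 [ 0.16 -0.37  0.27]
6.93 0.046 0.0455 [-0.72  0.27 -0.45]
7.18 0.042 0.0418 [ 0.8  -0.69 -0.95]
```

View pics/side2z.png

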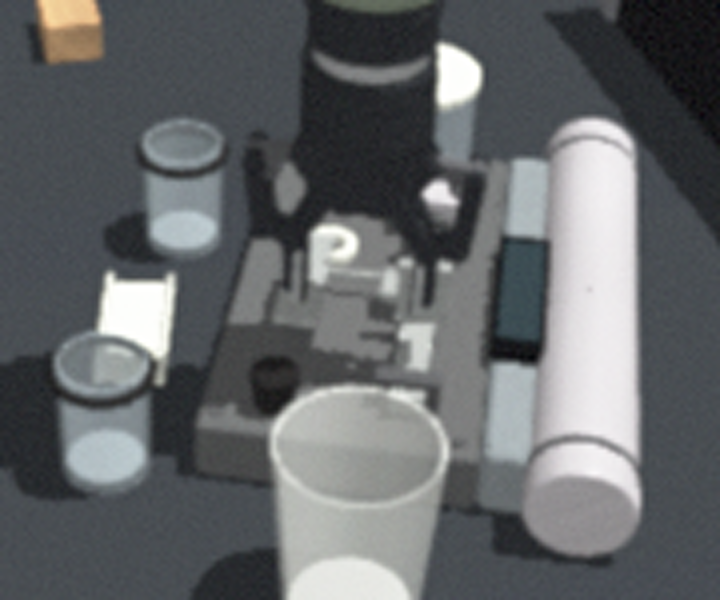

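View pics/wrist2.png

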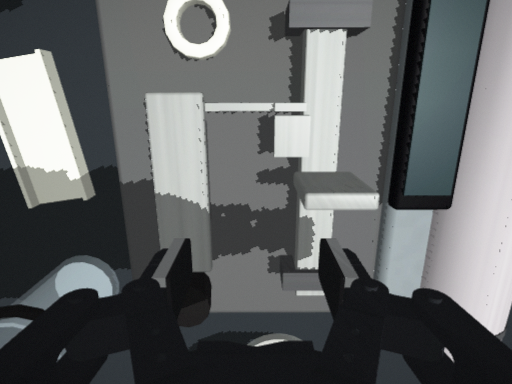

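No contact at the documented height, and both views show the tips still above the bar. In the wrist view the left tip at (183,240) is over the bar and the right tip at (328,240) is behind the tab (bottom edge at row 208). I'll continue down with averaged force.

```bash
cat >> h.py <<'E'
def force(n=5):
    from workcell import manip
    F=[]
    for _ in range(n):
        manip.wait(.02); s=manip.read_state(); F.append(s['ft_force'])
    return np.mean(F,0),s
E
python3 - <<'E'
from h import *
from workcell import manip
p=np.load('pose.npy')
P=A2W(p,(.0045,-.038,.135))[0]
z=.042
while z>.0225:
    z-=.002 if z<.037 else .003
    manip.move_linear([P[0],P[1],z],velocity=.04)
    f,s=force(); print(round(s['clock'],2),round(z,4),round(s['ee_pos'][2],4),f.round(2))
    if f[2]>7.5: break
for n in('wrist','side'): snap(n,n+'3')
cv2.imwrite('pics/side3z.png',cv2.resize(cv2.imread('pics/side3.png')[145:295,190:370],None,fx=4,fy=4,interpolation=cv2.INTER_CUBIC))
E
```

```text
7.62 0.039 0.039 [ 0.04  0.2  -0.09]
7.95 0.036 0.0359 [0.01 0.12 0.09]
8.28 0.034 0.0343 [0.94 0.38 1.48]
8.62 0.032 0.0321 [0.67 0.05 2.86]
8.95 0.03 0.0301 [ 1.3  -0.3   3.01]
9.28 0.028 0.0281 [ 1.22 -0.66  3.44]
9.62 0.026 0.0261 [ 1.97 -0.43  4.15]
9.95 0.024 0.0253 [-0.74 -0.42 14.17]
```

View pics/side3z.png

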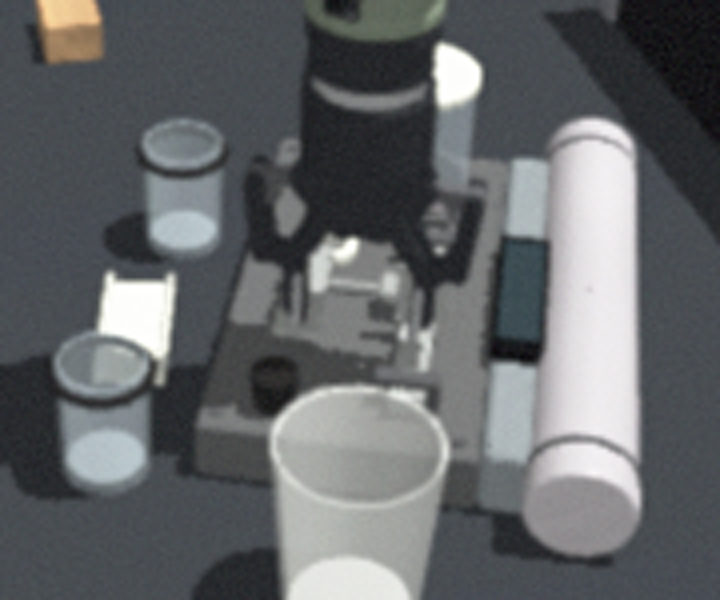

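View pics/wrist3.png

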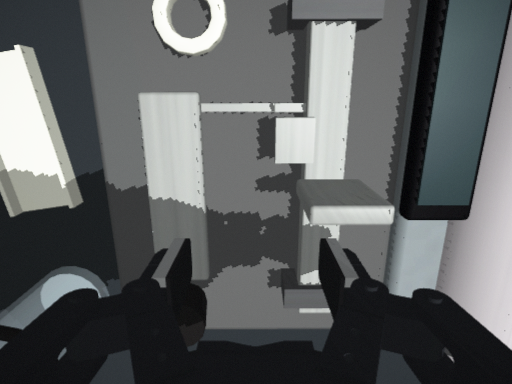

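Contact came at TCP z ≈ 0.035, the spring rose from about 1.5 to 4 N, and at 0.0253 it hit the hard stop (14 N), so the catch is fully down. Now slide to +y, watching the force.

```bash
python3 - <<'E'
from h import *
from workcell import manip
p=np.load('pose.npy'); ey=toolR(p)[:,0]; ex=toolR(p)[:,1]
ys=[-.030,-.025,-.020,-.014,-.008,-.002,.002,.004,.006,.0075,.009,.0105,.012,.0135,.015]
for y in ys:
    P=A2W(p,(.0045,y,.0243))[0]
    manip.move_linear(P,velocity=.04)
    f,s=force(4); e=np.array(s['ee_pos']); d=e[:2]-p[:2]
    fy=f@ey; print(round(s['clock'],2),y,'yact',round(float(d@ey[:2]),4),'z',round(e[2],4),'fy %.2f fx %.2f fz %.2f'%(fy,f@ex,f[2]))
    if fy<-12 or f[2]<4: break
for n in('wrist','side'): snap(n,n+'4')
cv2.imwrite('pics/side4z.png',cv2.resize(cv2.imread('pics/side4.png')[145:295,190:370],None,fx=4,fy=4,interpolation=cv2.INTER_CUBIC))
E
```

```text
10.47 -0.03 yact -0.0331 z 0.0254 fy -8.44 fx -0.32 fz 14.70
10.81 -0.025 yact -0.0288 z 0.0254 fy -10.34 fx 0.08 fz 14.90
11.15 -0.02 yact -0.0239 z 0.0254 fy -10.68 fx 0.02 fz 15.04
11.52 -0.014 yact -0.0186 z 0.0254 fy -12.69 fx -0.07 fz 15.53
```

View pics/wrist4.png

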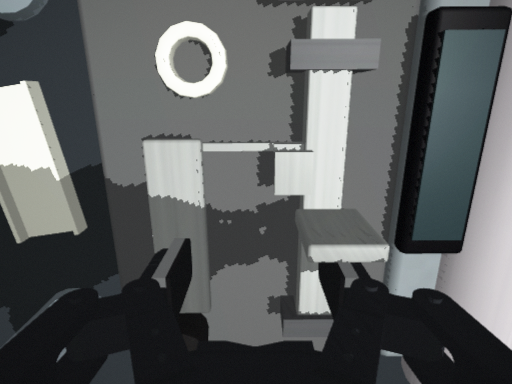

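View pics/side4z.png

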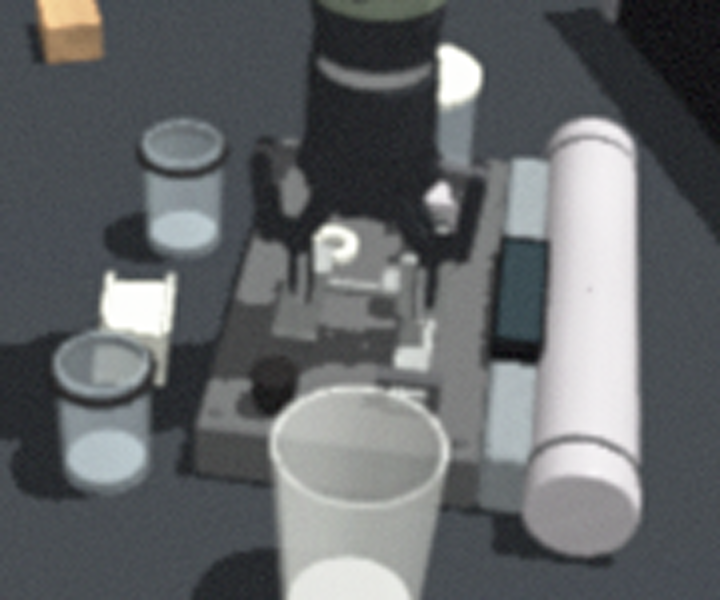

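The sliding friction is 8–10 N, about 0.7 of the pressing force, and the right tip has now just reached the tab (wrist view, rows 255–265). I'll ease the pressing a little and keep sliding until a hard stop.

```bash
python3 - <<'E'
from h import *
from workcell import manip
p=np.load('pose.npy'); ey=toolR(p)[:,0]; ex=toolR(p)[:,1]
ys=[-.009,-.004,.001,.005,.008,.010,.012,.014,.016,.018,.020,.022,.024]
last=None
for y in ys:
    P=A2W(p,(.0045,y,.0245))[0]
    manip.move_linear(P,velocity=.04)
    f,s=force(3); e=np.array(s['ee_pos']); d=e[:2]-p[:2]; ya=float(d@ey[:2])
    fy=f@ey; print(round(s['clock'],2),y,'yact',round(ya,4),'x',round(float(d@ex[:2]),4),'z',round(e[2],4),'fy %.2f fx %.2f fz %.2f'%(fy,f@ex,f[2]))
    if fy<-22 or f[2]<5: break
    last=ya
for n in('wrist','side'): snap(n,n+'5')
cv2.imwrite('pics/side5z.png',cv2.resize(cv2.imread('pics/side5.png')[145:295,190:370],None,fx=4,fy=4,interpolation=cv2.INTER_CUBIC))
E
```

```text
11.94 -0.009 yact -0.0134 x 0.0047 z 0.0254 fy -12.11 fx 0.59 fz 13.73
12.27 -0.004 yact -0.0085 x 0.0048 z 0.0254 fy -11.96 fx 0.23 fz 14.70
12.59 0.001 yact -0.0035 x 0.0047 z 0.0254 fy -12.10 fx 0.36 fz 14.41
12.89 0.005 yact 0.0005 x 0.0047 z 0.0254 fy -11.66 fx -0.12 fz 14.25
13.19 0.008 yact 0.0034 x 0.0047 z 0.0254 fy -12.14 fx 0.12 fz 14.38
13.49 0.01 yact 0.0053 x 0.0047 z 0.0254 fy -12.07 fx -0.01 fz 14.30
13.79 0.012 yact 0.0066 x 0.0047 z 0.0254 fy -14.52 fx 0.86 fz 15.08
14.09 0.014 yact 0.0065 x 0.0047 z 0.0253 fy -20.60 fx 0.32 fz 16.65
14.39 0.016 yact 0.0065 x 0.0047 z 0.0254 fy -25.41 fx -1.02 fz 18.65
```

View pics/wrist5.png

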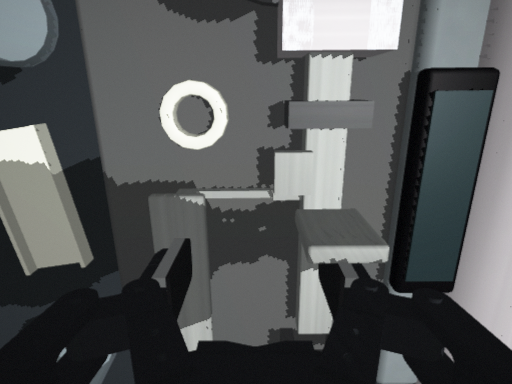

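View pics/side5z.png

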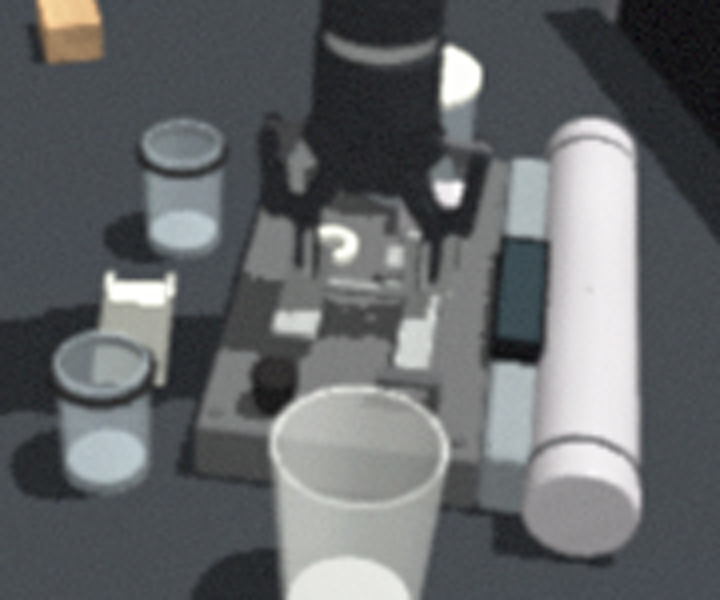

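The bolt stopped hard at y = 0.0065 with the force rising to 25 N, and the catch is still down (z 0.0254). Before releasing, I'll check the tab against the keeper in this wrist picture.

```bash
python3 - <<'E'
from h import *
p=np.load('pose.npy')
def back(cam,u,z):
    K,R,t=cam
    d=R.T@np.linalg.inv(K)@np.array([*u,1.]); c=-R.T@t; X=c+d*(z-c[2])/d[2]
    a=p[2]; q=X[:2]-p[:2]; return np.round(1000*np.array([np.cos(a)*q[0]+np.sin(a)*q[1],-np.sin(a)*q[0]+np.cos(a)*q[1]]),1)
c5=load('wrist5'); c3=load('wrist3')
for n,c,u,z in(('tab +y top edge 5',c5,(345,247),.098),('tab -y top edge 5',c5,(352,262),.098),('keeper -y top edge',c5,(340,50),.07),('catch +y end 5',c5,(178,196),.071),
 ('tab +y top edge 3',c3,(350,208),.098),('tab -y top edge 3',c3,(350,222),.098),('catch +y end 3',c3,(170,94),.071)): print(n,back(c,u,z))
for k in('3','5'):
    im=cv2.imread(f'pics/wrist{k}.png')[170:290,270:410]; cv2.imwrite(f'pics/tab{k}.png',cv2.resize(im,None,fx=5,fy=5,interpolation=cv2.INTER_CUBIC))
E
```

```text
tab +y top edge 5 [40.6 25.1]
tab -y top edge 5 [43.9 18.5]
keeper -y top edge [40.3 98.1]
catch +y end 5 [-29.2  37.2]
tab +y top edge 3 [41.2 -4.6]
tab -y top edge 3 [ 41.7 -10.2]
catch +y end 3 [-29.6  36.1]
```

View pics/tab5.png

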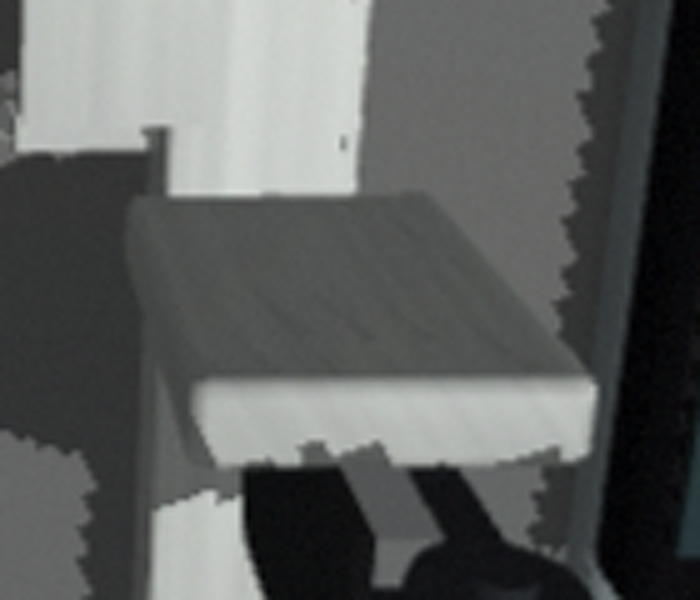

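The tab's +y edge has moved 29.7 mm (from -4.6 to +25.1), so the bolt is home. I'll back off along the bar, then lift clear and look.

```bash
python3 - <<'E'
from h import *
from workcell import manip
p=np.load('pose.npy'); ey=toolR(p)[:,0]
def rep():
    f,s=force(3); e=np.array(s['ee_pos']); print(round(s['clock'],2),'yact',round(float((e[:2]-p[:2])@ey[:2]),4),'z',round(e[2],4),'fy %.2f fz %.2f'%(f@ey,f[2]))
for y in(.008,-.003):
    manip.move_linear(A2W(p,(.0045,y,.0245))[0],velocity=.04); rep()
manip.move_linear(A2W(p,(.0045,-.003,.07))[0],velocity=.05); rep()
manip.move_linear(A2W(p,(.0045,-.003,.12))[0],velocity=.15); rep()
manip.wait(.3)
for n in('wrist','side'): snap(n,n+'6')
cv2.imwrite('pics/side6z.png',cv2.resize(cv2.imread('pics/side6.png')[145:295,190:370],None,fx=4,fy=4,interpolation=cv2.INTER_CUBIC))
E
```

```text
14.89 yact 0.007 z 0.0254 fy -3.11 fz 11.44
15.37 yact -0.0011 z 0.0254 fy 5.03 fz 8.87
16.48 yact -0.0031 z 0.0696 fy 0.48 fz -0.35
17.01 yact -0.0032 z 0.119 fy -0.16 fz -0.17
```

View pics/wrist6.png

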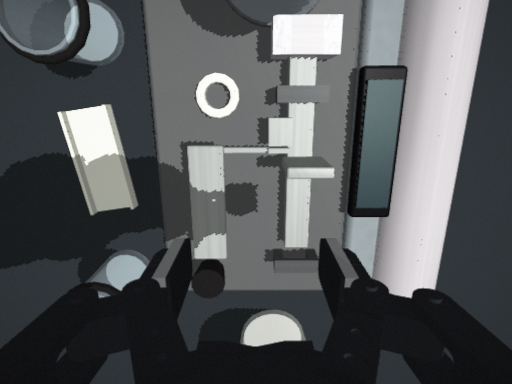

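View pics/side6z.png

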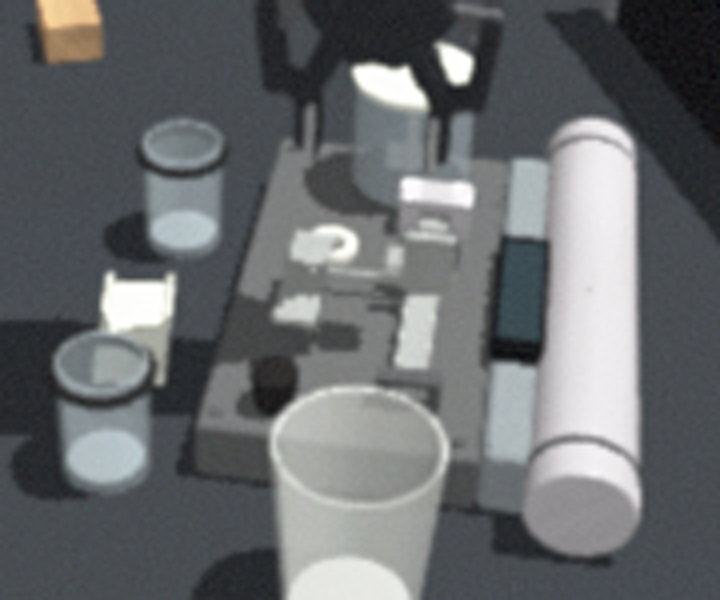

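The wrist view now shows the tab at rows 168–178 and the bar at rows 147–258, with the cups, scoop, stopper and ring in place. I'll check the bar height from its apparent length and the tab position, then lift higher.

```bash
python3 - <<'E'
from h import *
from workcell import manip
p=np.load('pose.npy')
def back(cam,u,z):
    K,R,t=cam
    d=R.T@np.linalg.inv(K)@np.array([*u,1.]); c=-R.T@t; X=c+d*(z-c[2])/d[2]
    a=p[2]; q=X[:2]-p[:2]; return 1000*np.array([np.cos(a)*q[0]+np.sin(a)*q[1],-np.sin(a)*q[0]+np.cos(a)*q[1]])
# sub-pixel bar ends from gradient of a column mean
for k,r in(('wrist6',((135,160),(245,275))),('wrist1',((85,110),(195,225)))):
    g=cv2.cvtColor(cv2.imread(f'pics/{k}.png'),cv2.COLOR_BGR2GRAY).astype(float)[:,198:218].mean(1); d=np.diff(g); c=load(k)
    a=r[0][0]+np.argmax(d[slice(*r[0])])+.5; b=r[1][0]+np.argmin(d[slice(*r[1])])+.5
    for z in(.080,.071): print(k,a,b,z,'len',back(c,(208,a),z)[1]-back(c,(208,b),z)[1],'y+',back(c,(208,a),z)[1])
c=load('wrist6'); print('tab',back(c,(310,168),.098),back(c,(310,178),.098))
manip.move_linear(A2W(p,(.0045,-.003,.19))[0],velocity=.15); manip.wait(.3)
for n in('wrist','side'): snap(n,n+'7')
s=manip.read_state(); print(s['clock'],s['ft_force'])
im=cv2.imread('pics/side7.png'); cv2.imwrite('pics/side7z.png',cv2.resize(im[145:295,190:370],None,fx=4,fy=4,interpolation=cv2.INTER_CUBIC))
# object drift: bar heights in side view
cs=load('side7'); cy=p[3]
for z in(.08,.071): print(z,((proj(cs,A2W(p,[(x,y+cy,z) for x,y in((-.047,-.045),(-.021,-.045),(-.047,.045),(-.021,.045))]))-(190,145))*4).round(0).tolist())
E
```

```text
wrist6 145.5 258.5 0.08 len 89.37165045198427 y+ 37.02522725037547
wrist6 145.5 258.5 0.071 len 93.00064049050141 y+ 35.70131511365292
wrist1 94.5 216.5 0.08 len 94.77873601301235 y+ 36.953671484468316
wrist1 94.5 216.5 0.071 len 98.36350238182142 y+ 37.03621740444292
tab [41.74636041 24.76786161] [42.09894338 17.91762887]
18.425 [ 0.1157138   0.1515561  -0.27382402]
0.08 [[267.0, 318.0], [311.0, 323.0], [291.0, 230.0], [332.0, 235.0]]
0.071 [[267.0, 330.0], [310.0, 335.0], [291.0, 241.0], [332.0, 246.0]]
```

View pics/side7z.png

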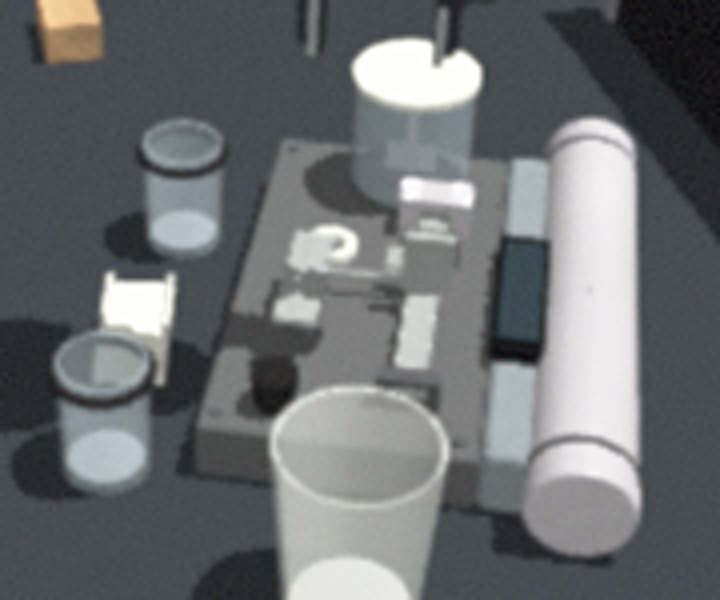

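View pics/wrist7.png

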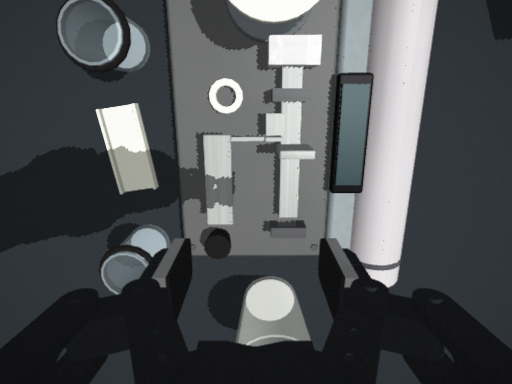

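The bar's side-view edges, about rows 232 and 322, match the "up" prediction (230–323) rather than "down" (241–335). Its apparent length of 89.4 mm at z = 80 also fits. The tab is at +24.8 mm, so still home. Handing in.

```bash
python3 -c "
from workcell import manip
print(manip.close_job()); print(manip.read_state()['clock'])"
```

```text
the job is handed in; nothing more can be done
None
the job is handed in; nothing more can be done
```

The guard is bolted shut and I handed the job in at about 18.4 s on the robot clock; no verdict was reported.

**What I did:**
- I found the analyser in the top and side pictures.
- With the fingers 62 mm apart, I pressed the catch bar down to its hard stop. The spring force rose to about 4 N, then jumped to 14 N at the stop.
- Still pressing with about 14 N, I slid along the bar until the bolt hit its stop. The force along the bolt rose from 12 to 25 N there without further movement.
- I then backed off, lifted clear and moved up.

**Last checks:**
- **Bolt:** the tab moved 29.7 mm while I was pushing and was at the same place, within 0.5 mm, after I let go.
- **Catch bar:** it is back up. Its edges in the side view match the 80 mm height, and its apparent length in the wrist view is 89.4 mm at that height.
- **Robot:** it is clear, with the remaining force at sensor-noise level (0.3 N or less).
- **Loose things:** the cups, scoop, stopper, ring, block and beaker look unmoved, judged by eye only.

**What disagreed:**
- **Fingertips:** they were about 45 mm behind the reported tool point, not the few mm the description implies. I confirmed this by touch before pressing.
- **Analyser position:** the wrist camera and the two fixed cameras differed by about 3 mm.
- **Bar length:** the same length check on an earlier wrist picture gave 94.8 mm, not 90. A finger shadow at that end may be the cause, so I relied mainly on the side view for the bar height.

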